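# Post the returned tablet bottle through the flap of the returns bin

### The job

A customer has brought back the round amber tablet bottle with the screw cap. Push it down through the spring flap in the top of the returns bin so that it drops inside, and let the flap close again behind it. Leave the small ink bottle standing where it is.

Things in the scene. Friction and masses are not known exactly. Their poses are not given: they have to be found in the camera images.
- tablet_bottle: Round screw-cap tablet bottle, amber body with a white ribbed cap: 43 mm in diameter, 77 mm high, about 100 g, standing upright and loose on the table. (A white one at the table's far left edge is fixed scenery, not meant.) Origin: centre of its underside; z along the bottle towards the cap.
- ink_bottle: Bystander: small blue ink bottle with a narrow neck, 29 mm in diameter, 58 mm high, loose, upright. Origin: centre of its underside. It, the tablet bottle and a loose standing carton (20 x 60 x 75 mm) swap places from start to start; all else round the work is fixed.
- returns_bin: Closed white metal bin fixed to the table: 180 (x) x 200 (y) x 190 mm high, walls 4 mm, floor 4 mm, grey door on its -x face (does not open). Origin: centre of its underside, z up. Mouth in its top: x -30 to 70, y -80 to 80 mm in its frame, filled by the flap. Push the bottle in upright, axis near x 10, y 0 (10 mm off is fine), fingers to either side of it along the bin's y.
- flap (a joint): Dark steel flap level with the bin's top, hinged on the mouth's +x edge (line along y at x 69, z 186 mm); the free edge at x -27 mm swings down. rad: 0 closed, grows downward, stop 1.45. A spring shuts it; the bottle's weight alone will not open it, a push of 1.5 to 4 N does. Once the bottle's top is 10 mm below the bin's top it can be let go and falls to the floor, clear of the flap.

How it is judged:
By the outcome, as a careful person would: the job done as asked, in the order asked, and still so for the second after the job is handed in, with the robot touching nothing.
It also fails if it takes over 43 s, if anything falls off the work surface, if the arm or the gripper's body presses on something with over 40 N, if the wrist force passes 120 N, or if a joint passes its speed limit or range.

### The arm

A 7-joint arm with a two-finger parallel gripper is mounted at the origin on a cart in front of the work surface, level with it; the furniture and walls round the work are solid. World frame = base frame: x ahead of the robot, y to its left, z up, the work surface at z = 0. Lengths are in m, angles in rad, forces in N, time in s.
With the tool pointing down it reaches from about 0.4 to 0.925 m from the base axis. Payload 5.6 kg.
Tool frame: the origin (TCP) lies midway between the tips of the shut fingers; the grasp point (between the pads) lies 19 mm behind it (tcp_to_grasp is the distance from the TCP to the grasp point, in m); x points along the fingers, y is the direction in which the jaws open and shut, and the axes are right-handed (so a half turn about x gives the same grasp; the last joint's range is limited). The gripper opens to 85 mm and grips with 20 to 120 N. Pads are 22 mm wide; open, the fingers measure 114 mm over their backs; the gripper's body (76 mm by 85 mm) begins 54 mm behind the grasp point. The pads swing forward as they close: fully open they stand 13 mm farther back than shut.
Start: joints at [-1.179, 0.468, -0.012, 1.603, 0.006, 1.071, -0.056], TCP at [0.274, 0.59, 0.231] pointing down, gripper open.
Joint ranges: [-2.53, 2.53], [-0.31, 2.02], [-1.57, 1.55], [0.28, 2.44], [-1.29, 4.43], [0.15, 1.84], [-2.92, 2.92]. Speed limits (rad/s): [2.57, 2.57, 3.14, 3.14, 3.14, 3.14, 3.14].

### API

Orientations are given as a unit quaternion [x, y, z, w].
In Python, from plant import * gives the robot as it stands.
- The arm moves only by the shell command python3 -m jog 'ROWS'. ROWS is JSON, a list that holds one entry, the list of rows, each a list of 7 numbers: the turn, a rotation vector about the world's x, y, z in rad, then the shift along the world's x, y, z in mm, then the finger opening in mm, from 0 to 85.4. A call has 1 to 10 rows; each row shifts and turns the pose as measured when the row begins; what a row does not reach is not made up. A row lasts 1/12 s, in which the tool goes at most 41.7 mm and 7.16 degrees, less where a joint would pass 70% of its speed; a pose out of reach is approached as far as the arm can. A call with a gripper value outside its range is refused whole. The fingers move at their own pace and stop on an object; the grip force is fixed at half the most. Time passes only in rows, so rows that do not move let the fingers close. It gives the time, the measured TCP pose, the force and the opening at its end, in the units of the state.
- state(): the state, without advancing time (a new reading comes with each control period).
- camera(name): name is "side" or "top" or "wrist"; returns the picture (480x640x3 uint8, red, green, blue); there is no depth.
- camera_info(name): a dict with "fovy" (degrees; the focal length in pixels is half the picture's height over the tangent of half this angle, whatever the lens; pixels are square), "cx", "cy" (the principal point, pixels), "D" ([k1, k2, p1, p2, k3] as OpenCV has them; the pictures are not rectified), "extrinsics" (4x4, takes a point from camera to world coordinates). Camera axes: x right, y up, looking along -z (the intrinsics and any distortion apply to the point x, -y, -z); pixel columns grow to the right and rows downward; lengths in m; the calibration is good to about 2 mm. A picture is of the moment at which its call begins: read the wrist's pose just before it. camera_info takes no time and is no camera call; for the wrist camera it gives the pose at the moment of the call.
- job_done(): hands the job in, once; it reports no verdict.
The state is a dict: "clock": time; "joints": joint angles; "joint_velocities": joint speeds; "joint_efforts": joint torques, N m; "position": TCP position; "tcp_rot": TCP orientation; "force": force on the tool from outside, world axes, zero at the start; "moment": the same for the moment, N m; "opening": finger opening in m.
Only numpy, scipy, OpenCV 4.12 (cv2) and the standard library are available. Lean on these libraries where they do the work, as an engineer would, in place of code of your own. Each camera call takes 0.05 s, during which the arm holds its last target.

## Working session

There is one attempt and no reset: what is moved stays moved. The work goes in short steps, Python scripts to look and compute and a shell command to move; the robot and the scene stay as the last step left them, time stands still between calls to the robot, and variables do not carry over. Pictures are saved under pics/ and viewed, and the job is handed in when it is done.

```bash
ls; mkdir -p pics; python3 - <<'E'
from plant import *
import cv2
s=state();print(s)
for n in ["side","top","wrist"]:
    i=camera_info(n);print(n,i)
    cv2.imwrite(f"pics/{n}0.png",camera(n)[:,:,::-1])
E
```

```text
pics
{'clock': 0.0, 'joints': array([-1.17900532,  0.46837558, -0.01159133,  1.60363542,  0.00600757,
        1.07139495, -0.05626711]), 'joint_velocities': array([ 0.0009834 , -0.0021759 ,  0.00021016,  0.00047657, -0.00038766,
        0.00088237, -0.00020697]), 'joint_efforts': array([ 5.14320836e-04, -5.32382083e+01,  2.16180983e-02, -2.51309735e+01,
        1.13538082e-02,  7.80191825e-03, -2.04320912e-05]), 'position': array([0.27362761, 0.58898046, 0.23033447]), 'tcp_rot': array([ 0.15190401,  0.69054844, -0.15314957,  0.6903718 ]), 'force': array([-0.25668664,  0.10911256,  0.54246   ]), 'moment': array([0.01283954, 0.04149957, 0.03627228]), 'opening': 0.08573124306516308}
side {'fovy': 50.00830608946134, 'cx': 324.18623251110444, 'cy': 242.29605606656986, 'D': array([-0.06178571,  0.        ,  0.        ,  0.        ,  0.        ]), 'extrinsics': array([[-0.98287665,  0.07675957, -0.16751557,  0.38616495],
       [-0.18383643, -0.47043722,  0.86307183,  0.99070387],
       [-0.01255654,  0.87908861,  0.47649296,  0.65866496],
       [ 0.        ,  0.        ,  0.        ,  1.
[... 256 characters left out ...]
  [-0.92235453,  0.29831203, -0.24550367, -0.26629798],
       [-0.00894077,  0.61880106,  0.78549685,  1.1114999 ],
       [ 0.        ,  0.        ,  0.        ,  1.        ]])}
wrist {'fovy': 60.086545623276905, 'cx': 326.1511963756252, 'cy': 239.71734804152348, 'D': array([-0.05417028,  0.        ,  0.        ,  0.        ,  0.        ]), 'extrinsics': array([[ 4.20420301e-01, -8.73054711e-01, -2.47026805e-01,
         2.10021431e-01],
       [ 9.07329302e-01,  4.04371797e-01,  1.15052110e-01,
         6.17937397e-01],
       [-5.56113679e-04, -2.72504902e-01,  9.62154234e-01,
         3.74225171e-01],
       [ 0.00000000e+00,  0.00000000e+00,  0.00000000e+00,
         1.00000000e+00]])}
```

View pics/side0.png

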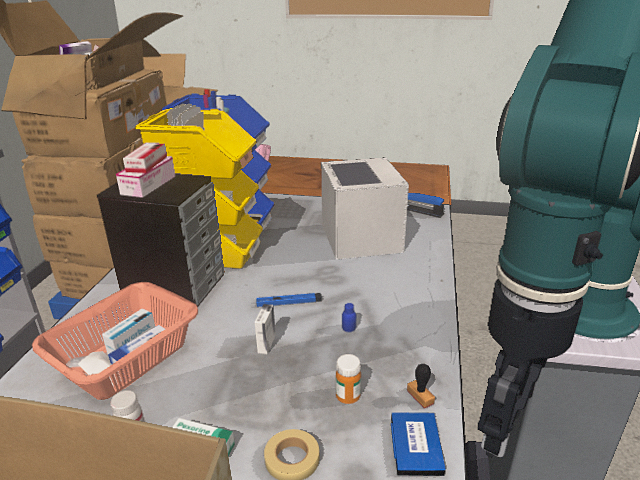

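View pics/top0.png

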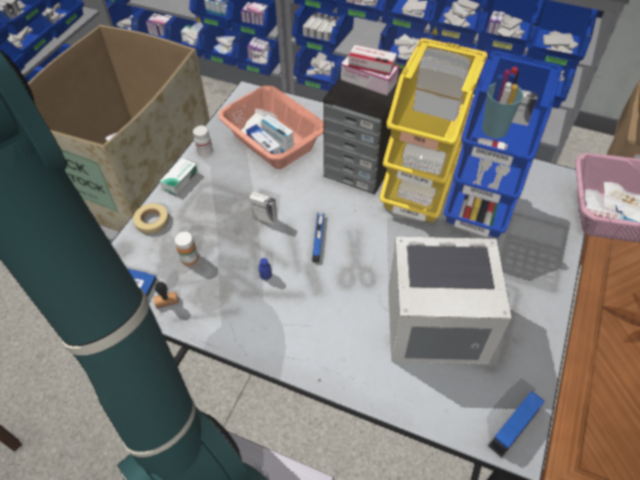

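View pics/wrist0.png

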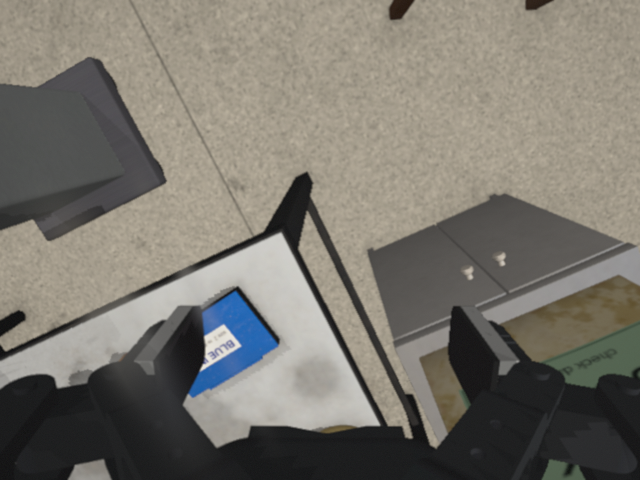

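Side: amber bottle at about (348,380), ink bottle (349,318), carton (265,330), bin top about (365,173). Top: bottle (187,250), ink bottle (265,269), bin top (450,275). I'll enlarge these areas for exact pixels.

```bash
python3 - <<'E'
import cv2,numpy as np
a=cv2.imread("pics/side0.png");b=cv2.imread("pics/top0.png")
c=lambda im,x,y,w,h,k:cv2.resize(im[y:y+h,x:x+w],None,fx=k,fy=k,interpolation=cv2.INTER_CUBIC)
cv2.imwrite("pics/c1.png",np.hstack([c(a,310,340,80,75,5),c(b,150,215,80,75,5)]))
cv2.imwrite("pics/c2.png",np.hstack([c(a,310,145,110,120,3.6),c(b,385,225,130,120,3)[:360] if 0 else cv2.resize(c(b,385,225,130,144,3),(390,432))]))
E
```

```text
(no output)
```

View pics/c1.png

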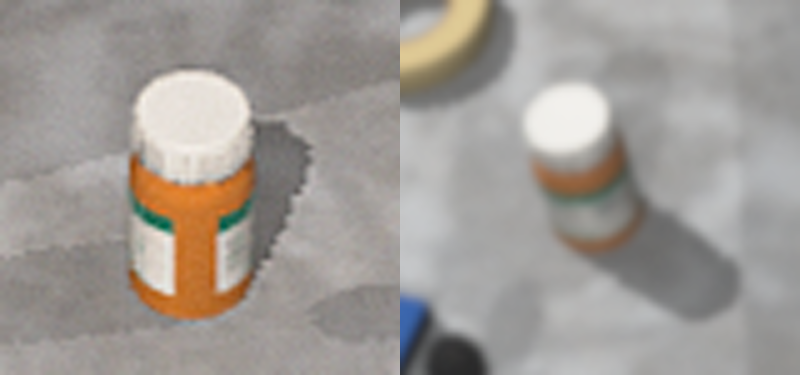

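View pics/c2.png

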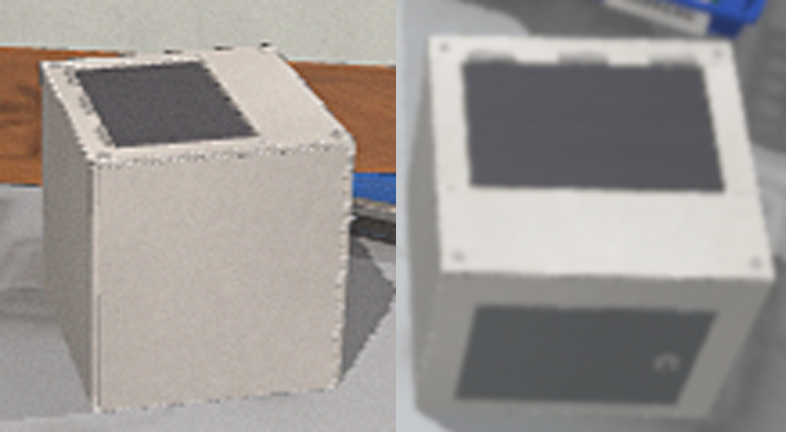

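```bash
cat > h.py <<'E'
from plant import *
import cv2,numpy as np
def ray(n,p,info=None):
    i=info or camera_info(n);f=240/np.tan(np.radians(i["fovy"]/2))
    K=np.array([[f,0,i["cx"]],[0,f,i["cy"]],[0,0,1.]])
    u=cv2.undistortPoints(np.array([[p]],float),K,i["D"])[0,0]
    E=i["extrinsics"];return E[:3,3],E[:3,:3]@np.array([u[0],-u[1],-1])
def atz(n,p,z,info=None):
    o,d=ray(n,p,info);return o+d*(z-o[2])/d[2]
def proj(n,P,info=None):
    i=info or camera_info(n);f=240/np.tan(np.radians(i["fovy"]/2))
    K=np.array([[f,0,i["cx"]],[0,f,i["cy"]],[0,0,1.]])
    E=i["extrinsics"];c=(np.atleast_2d(P)-E[:3,3])@E[:3,:3]*[1,-1,-1]
    return cv2.projectPoints(c,np.zeros(3),np.zeros(3),K,i["D"])[0][:,0]
E
python3 - <<'E'
from h import *
np.set_printoptions(precision=4,suppress=True)
print("cap",atz("side",(348.6,362.4),.077),atz("top",(183.4,238.4),.077))
print("base",atz("side",(348,398),0))
print("ink",atz("side",(349,305),.058),atz("top",(264.5,261),.058),atz("side",(349,327),0))
print("carton top",atz("side",(264,310),.075),atz("top",(264,198),.075))
S=[atz("side",p,.19)for p in[(322.5,162.2),(385,158),(407.8,183.9),(336.4,189.4)]]
T=[atz("top",p,.19)for p in[(396.3,237),(498,237.7),(511.3,316.7),(399.7,315)]]
for a in(S,T):print(np.array(a),np.mean(a,0))
E
```

```text
cap [0.4737 0.3421 0.077 ] [0.4761 0.3403 0.077 ]
base [0.4732 0.3464 0.    ]
ink [0.5    0.1534 0.058 ] [0.5012 0.1509 0.058 ] [0.4999 0.1496 0.    ]
carton top [0.6554 0.2207 0.075 ] [0.6561 0.2268 0.075 ]
[[ 0.6384 -0.3015  0.19  ]
 [ 0.4756 -0.3609  0.19  ]
 [ 0.4062 -0.1812  0.19  ]
 [ 0.5706 -0.1202  0.19  ]] [ 0.5227 -0.2409  0.19  ]
[[ 0.5742 -0.1196  0.19  ]
 [ 0.6496 -0.308   0.19  ]
 [ 0.4792 -0.3689  0.19  ]
 [ 0.4058 -0.1814  0.19  ]] [ 0.5272 -0.2444  0.19  ]
```

```bash
cat >> h.py <<'E'
from scipy.spatial.transform import Rotation as R
def show():
    s=state();m=R.from_quat(s["tcp_rot"]).as_matrix()
    y=m[:,1];print("t",round(s["clock"],2),"tcp",s["position"].round(4),"x",m[:,0].round(3),"jawyaw",np.degrees(np.arctan2(y[1],y[0])).round(1),"F",s["force"].round(1),"op",round(s["opening"],4),"q7",s["joints"][6].round(2))
E
python3 - <<'E'
from h import *
show()
E
```

```text
t 0.15 tcp [0.2736 0.5891 0.2305] x [-0.001 -0.001 -1.   ] jawyaw 65.1 F [ 1.  -0.1  0.1] op 0.0853 q7 -0.06
```

```bash
python3 -m jog '[[[0,0,-0.06,25,-31,0,85],[0,0,-0.06,25,-31,0,85],[0,0,-0.06,25,-31,0,85],[0,0,-0.06,25,-31,0,85],[0,0,-0.06,25,-31,-5,85],[0,0,-0.06,25,-31,-5,85],[0,0,-0.06,25,-31,-5,85],[0,0,-0.06,25,-31,-5,85],[0,0,0,0,0,0,85]]]'; python3 -c "
from h import *
show()"
```

```text
clock: 0.9
position: [0.4735, 0.3304, 0.2076]
tcp_rot: [0.316, 0.633, -0.317, 0.631]
force: [0.9, -0.5, -0.7]
opening: 0.0854
t 0.9 tcp [0.4735 0.3304 0.2076] x [-0.003  0.001 -1.   ] jawyaw 36.8 F [ 0.9 -0.5 -0.7] op 0.0854 q7 0.05
```

```bash
python3 - <<'E'
from h import *
i=camera_info("wrist");im=camera("wrist")[:,:,::-1].copy()
for P in proj("wrist",[[.475,.341,.077],[.475,.341,0]],i):
    print(P);cv2.circle(im,tuple(int(v) for v in P),3,(255,0,255),-1)
cv2.imwrite("pics/w1.png",im);show()
E
```

```text
[338.81777038 217.73843672]
[336.26661945 198.06959184]
t 0.95 tcp [0.4712 0.3339 0.2078] x [-0.004  0.003 -1.   ] jawyaw 37.1 F [ 0.2 -0.   0. ] op 0.0851 q7 0.05
```

View pics/w1.png

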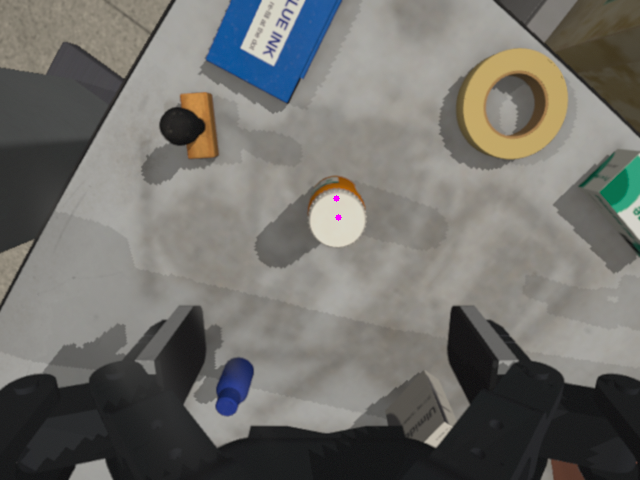

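The cap's centre is at (337,218), within about 2 px of the projection of (0.475, 0.341), so the position is confirmed. Next is the descent.

```bash
python3 -m jog '[[[0,0,0,4,7,0,85],[0,0,0,0,0,0,85],[0,0,0,0,0,-30,85],[0,0,0,0,0,-30,85]]]'; python3 -c "
from h import *
show()"
```

```text
clock: 1.28
position: [0.4772, 0.3485, 0.1528]
tcp_rot: [0.318, 0.635, -0.308, 0.633]
force: [-0.1, 0.9, -0.8]
opening: 0.0847
t 1.28 tcp [0.4772 0.3485 0.1528] x [ 0.004  0.014 -1.   ] jawyaw 37.4 F [-0.1  0.9 -0.8] op 0.0847 q7 0.06
```

```bash
python3 -m jog '[[[-0.014,0.004,0,-2,-7,0,85],[0,0,0,0,0,0,85],[0,0,0,0,0,0,85]]]'; python3 -c "
from h import *
show()"
```

```text
clock: 1.53
position: [0.4695, 0.3437, 0.1484]
tcp_rot: [0.307, 0.637, -0.314, 0.634]
force: [0.2, -0.5, -0.5]
opening: 0.0851
t 1.53 tcp [0.4695 0.3437 0.1484] x [-0.009 -0.007 -1.   ] jawyaw 37.9 F [ 0.2 -0.5 -0.5] op 0.0851 q7 0.05
```

```bash
python3 -m jog '[[[0.007,-0.009,0,6,-3,0,85],[0,0,0,0,0,0,85],[0,0,0,0,0,-20,85],[0,0,0,0,0,0,85]]]'; python3 -c "
from h import *
show()"
```

```text
clock: 1.87
position: [0.478, 0.3441, 0.1339]
tcp_rot: [0.313, 0.634, -0.306, 0.637]
force: [-0.3, -0.6, -0.8]
opening: 0.0848
t 1.87 tcp [0.478  0.3441 0.1339] x [ 0.008  0.008 -1.   ] jawyaw 38.1 F [-0.3 -0.6 -0.8] op 0.0848 q7 0.07
```

```bash
python3 -m jog '[[[0,0,0,0,0,-10,85],[0,0,0,0,0,0,85]]]';python3 -m jog '[[[0,0,0,0,0,0,85]]]';python3 -m jog '[[[0,0,0,0,0,0,85]]]'; python3 -c "
from h import *
show()
im=camera('wrist');show();im=camera('wrist');show()
print(state()['joint_velocities'])"
```

```text
clock: 2.03
position: [0.4793, 0.3448, 0.1257]
tcp_rot: [0.315, 0.634, -0.305, 0.638]
force: [-0.8, -0.5, -1.2]
opening: 0.0848
clock: 2.12
position: [0.4799, 0.3451, 0.1265]
tcp_rot: [0.315, 0.633, -0.304, 0.638]
force: [-0.3, 0.2, -0.1]
opening: 0.0849
clock: 2.2
position: [0.48, 0.3451, 0.1269]
tcp_rot: [0.315, 0.633, -0.304, 0.638]
force: [0.2, -0.2, -0.1]
opening: 0.0851
t 2.2 tcp [0.48   0.3451 0.1269] x [ 0.012  0.011 -1.   ] jawyaw 38.1 F [ 0.2 -0.2 -0.1] op 0.0851 q7 0.07
t 2.25 tcp [0.4802 0.3452 0.1271] x [ 0.013  0.012 -1.   ] jawyaw 38.1 F [-0.3 -0.2  0.7] op 0.0851 q7 0.07
t 2.3 tcp [0.4802 0.3453 0.127 ] x [ 0.013  0.012 -1.   ] jawyaw 38.1 F [ 0.9 -0.4 -0.3] op 0.0851 q7 0.07
[-0.00030301  0.00155375 -0.00011629  0.00431363 -0.00216472 -0.00104271
  0.0002179 ]
```

```bash
python3 -m jog '[[[-0.012,0.013,0,-5,-4,0,85],[0,0,0,0,0,0,85],[0,0,0,0,0,-20,85],[0,0,0,0,0,-20,85],[0,0,0,0,0,-20,85],[0,0,0,0,0,0,85],[0,0,0,0,0,0,85]]]'; python3 -c "
from h import *
show()"
```

```text
clock: 2.88
position: [0.4761, 0.3422, 0.0685]
tcp_rot: [0.311, 0.635, -0.309, 0.636]
force: [-0.4, 0.2, 0.3]
opening: 0.0848
t 2.88 tcp [0.4761 0.3422 0.0685] x [ 0.003  0.002 -1.   ] jawyaw 38.1 F [-0.4  0.2  0.3] op 0.0848 q7 0.09
```

```bash
python3 -m jog '[[[0,0,0,-1,-1,-15,85],[0,0,0,0,0,-15,85],[0,0,0,0,0,-6,85],[0,0,0,0,0,0,85],[0,0,0,0,0,0,43],[0,0,0,0,0,0,35],[0,0,0,0,0,0,30],[0,0,0,0,0,0,30],[0,0,0,0,0,0,30],[0,0,0,0,0,0,30]]]'; python3 -m jog '[[[0,0,0,0,0,0,30],[0,0,0,0,0,0,30]]]'; python3 - <<'E'
from h import *
show()
cv2.imwrite("pics/s1.png",camera("side")[:,:,::-1])
E
```

```text
clock: 3.72
position: [0.4792, 0.3444, 0.0408]
tcp_rot: [0.314, 0.634, -0.305, 0.638]
force: [0.3, -0.9, -1.4]
opening: 0.0418
clock: 3.88
position: [0.4793, 0.3445, 0.0409]
tcp_rot: [0.314, 0.633, -0.305, 0.638]
force: [-0.5, -0.3, -1.4]
opening: 0.0422
t 3.88 tcp [0.4793 0.3445 0.0409] x [ 0.012  0.01  -1.   ] jawyaw 38.1 F [-0.5 -0.3 -1.4] op 0.0422 q7 0.1
```

View pics/s1.png

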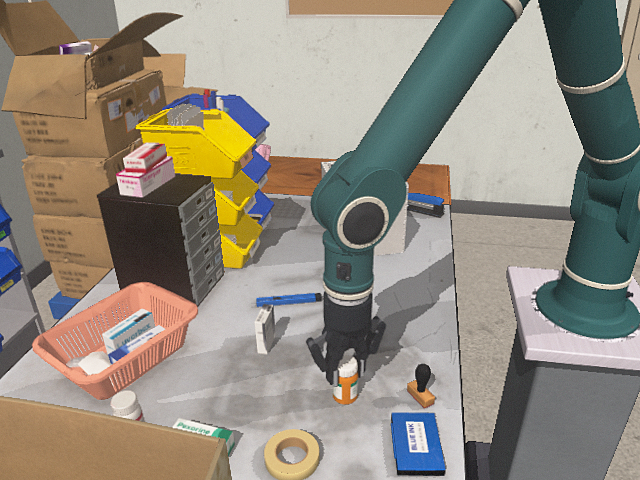

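The bottle is gripped with an opening of 42 mm. The fingers are at about (345,365), around the cap and shoulder, and the ink bottle is hidden behind the arm. Next is the lift.

```bash
python3 -m jog '[[[0,0,0,0,0,15,30],[0,0,0,0,0,30,30],[0,0,0,0,0,35,30],[0,0,0,0,0,35,30],[0,0,0,0,0,35,30],[0,0,0,0,0,35,30],[0,0,0,0,0,35,30],[0,0,0,0,0,35,30],[0,0,0,0,0,20,30],[0,0,0,0,0,0,30]]]'; python3 - <<'E'
from h import *
show()
cv2.imwrite("pics/s2.png",camera("side")[:,:,::-1])
E
```

```text
clock: 4.77
position: [0.4738, 0.3397, 0.3247]
tcp_rot: [0.311, 0.635, -0.308, 0.636]
force: [0.5, 0.4, -1.3]
opening: 0.042
t 4.77 tcp [0.4738 0.3397 0.3247] x [ 0.004  0.003 -1.   ] jawyaw 38.0 F [ 0.5  0.4 -1.3] op 0.042 q7 0.03
```

View pics/s2.png

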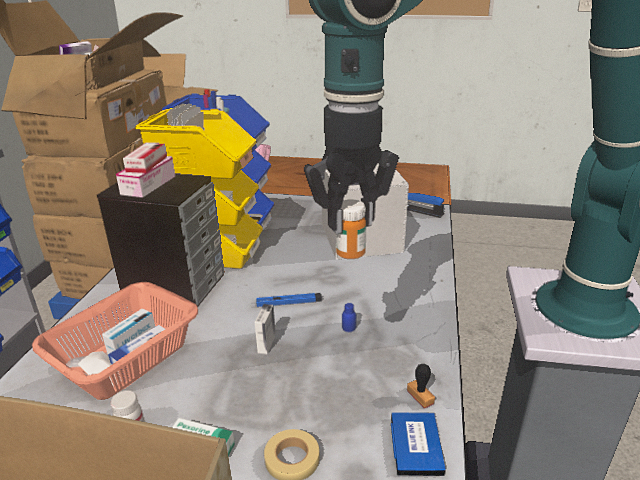

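The bottle is held upright at (350,235) and the ink bottle stands untouched at (348,318). Now I'll carry it across.

```bash
python3 -m jog '[[[0,0,-0.05,1,-15,0,30],[0,0,-0.09,3,-27,0,30],[0,0,-0.095,3,-29,0,30],[0,0,-0.095,3,-29,0,30],[0,0,-0.095,3,-29,0,30],[0,0,-0.095,3,-29,0,30],[0,0,-0.095,3,-29,0,30],[0,0,-0.095,3,-29,0,30],[0,0,-0.095,3,-29,0,30],[0,0,-0.095,3,-29,0,30]]]'; python3 -c "
from h import *
show()"
```

```text
clock: 5.65
position: [0.4887, 0.0593, 0.3015]
tcp_rot: [-0.553, -0.436, 0.569, -0.425]
force: [0.5, 0.1, -1.4]
opening: 0.0416
t 5.65 tcp [0.4887 0.0593 0.3015] x [-0.027 -0.002 -1.   ] jawyaw -15.0 F [ 0.5  0.1 -1.4] op 0.0416 q7 -0.37
```

```bash
python3 -m jog '[[[0,-0.007,-0.095,4,-28,5,30],[0,-0.007,-0.095,4,-28,5,30],[0,-0.007,-0.095,4,-28,5,30],[0,-0.007,-0.095,4,-28,5,30],[0,0,-0.095,4,-28,5,30],[0,0,-0.095,4,-28,3,30],[0,0,-0.095,4,-28,3,30],[0,0,-0.095,4,-28,3,30],[0,0,-0.08,4,-25,0,30],[0,0,0,0,0,0,30]]]'; python3 -m jog '[[[0,0,0,0,0,0,30],[0,0,0,0,0,0,30]]]';python3 - <<'E'
from h import *
show()
i=camera_info("wrist");w=camera("wrist");t=camera("top")
cv2.imwrite("pics/t3.png",t[:,:,::-1])
cv2.imwrite("pics/w3.png",w[:,:,::-1])
E
```

```text
clock: 6.48
position: [0.5122, -0.2079, 0.3161]
tcp_rot: [-0.683, -0.149, 0.701, -0.14]
force: [-1.5, -0.2, -1.2]
opening: 0.0417
clock: 6.65
position: [0.5102, -0.2085, 0.3123]
tcp_rot: [-0.681, -0.149, 0.703, -0.139]
force: [-0.8, -0.4, -1.2]
opening: 0.0417
t 6.65 tcp [ 0.5102 -0.2085  0.3123] x [-0.034  0.007 -0.999] jawyaw -66.5 F [-0.8 -0.4 -1.2] op 0.0417 q7 -0.64
```

View pics/t3.png

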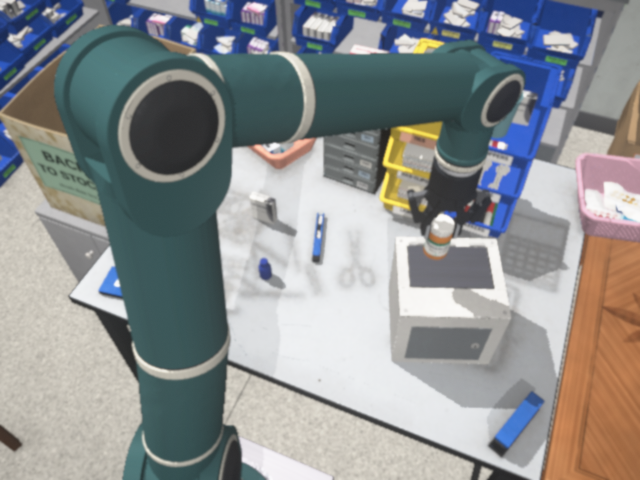

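View pics/w3.png

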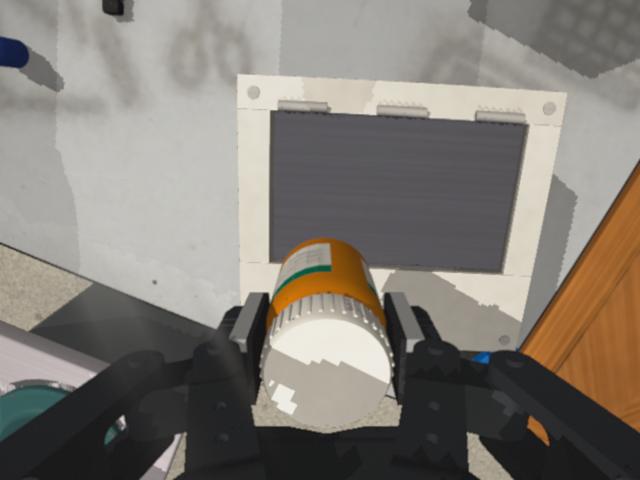

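The wrist picture shows the flap corners at (271,111), (527,124), (503,272), (270,263) and bin corners at (237,74), (567,94), with the bottle upright in the jaws. I'll use these to measure the bin again.

```bash
python3 - <<'E'
from h import *
np.set_printoptions(precision=4,suppress=True)
show()
i=camera_info("wrist")
M=np.array([atz("wrist",p,.19,i)[:2] for p in[(271,111),(527,124),(503,272),(270,263)]])
B=np.array([atz("wrist",p,.19,i)[:2] for p in[(237,74),(567,94)]])
print(M,M.mean(0));print(B)
# rigid fit: bin frame -> world
L=np.array([[70,80],[70,-80],[-27,-80],[-27,80],[90,100],[90,-100]])/1000
W=np.vstack([M,B])
S=np.array([[0.6384,-0.3015],[0.4756,-0.3609],[0.4062,-0.1812],[0.5706,-0.1202]]);T=np.array([[0.5742,-0.1196],[0.6496,-0.308],[0.4792,-0.3689],[0.4058,-0.1814]])
def fit(L,W):
    l=L-L.mean(0);w=W-W.mean(0);a=np.arctan2((l[:,0]*w[:,1]-l[:,1]*w[:,0]).sum(),(l*w).sum())
    c,s=np.cos(a),np.sin(a);Rm=np.array([[c,-s],[s,c]]);t=W.mean(0)-Rm@L.mean(0)
    print("c",t,"yaw",np.degrees(a),"target",t+Rm@[.01,0],"res mm",(1000*(W-L@Rm.T-t)).round(1).tolist())
fit(L,W)
fit(np.array([[90,-100],[-90,-100],[-90,100],[90,100]])/1000,S)
fit(np.array([[90,100],[90,-100],[-90,-100],[-90,100]])/1000,T)
E
```

```text
t 6.75 tcp [ 0.5107 -0.2072  0.3126] x [-0.033  0.008 -0.999] jawyaw -66.4 F [-0.9 -0.5 -1.7] op 0.0418 q7 -0.64
[[ 0.5617 -0.1449]
 [ 0.6189 -0.2924]
 [ 0.5278 -0.329 ]
 [ 0.4688 -0.1807]] [ 0.5443 -0.2367]
[[ 0.5736 -0.118 ]
 [ 0.6446 -0.3057]]
c [ 0.5246 -0.2444] yaw 21.169423123600907 target [ 0.5339 -0.2408] res mm [[0.8, -0.3], [0.2, 1.4], [-0.5, -0.2], [-1.7, -1.1], [1.2, 0.7], [0.0, -0.5]]
c [ 0.5227 -0.2409] yaw 20.53726763438602 target [ 0.5321 -0.2374] res mm [[-3.7, 1.5], [2.1, 5.3], [2.9, -2.3], [-1.3, -4.5]]
c [ 0.5272 -0.2445] yaw 20.84490352834811 target [ 0.5365 -0.2409] res mm [[-1.5, -0.6], [2.7, -2.1], [0.5, 1.1], [-1.7, 1.6]]
```

```bash
python3 -m jog '[[[-0.004,-0.016,-0.02,12,-17,0,30],[-0.004,-0.016,-0.02,12,-17,0,30],[0,0,0,0,0,0,30],[0,0,0,0,0,0,30],[0,0,0,0,0,0,30]]]';python3 - <<'E'
from h import *
show()
E
```

```text
clock: 7.17
position: [0.5363, -0.2339, 0.3108]
tcp_rot: [-0.694, -0.137, 0.694, -0.133]
force: [-1.1, -0.2, -0.0]
opening: 0.0419
t 7.17 tcp [ 0.5363 -0.2339  0.3108] x [-0.002  0.006 -1.   ] jawyaw -68.0 F [-1.1 -0.2 -0. ] op 0.0419 q7 -0.6
```

```bash
python3 -m jog '[[[-0.006,-0.002,-0.015,-2,-6,-10,30],[0,0,0,0,0,-20,30],[0,0,0,0,0,-20,30],[0,0,0,0,0,-10,30],[0,0,0,0,0,0,30],[0,0,0,0,0,0,30]]]';python3 - <<'E'
from h import *
show()
cv2.imwrite("pics/s4.png",camera("side")[:,:,::-1])
E
```

```text
clock: 7.67
position: [0.5329, -0.2358, 0.247]
tcp_rot: [0.695, 0.132, -0.695, 0.131]
force: [0.1, 0.4, -1.1]
opening: 0.0419
t 7.67 tcp [ 0.5329 -0.2358  0.247 ] x [ 0.     0.002 -1.   ] jawyaw -68.6 F [ 0.1  0.4 -1.1] op 0.0419 q7 -0.56
```

View pics/s4.png

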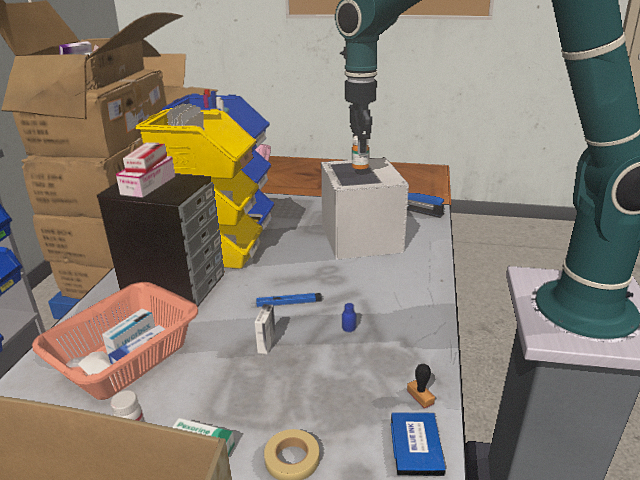

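The bottle is upright at (360,155), centred over the flap. Next I'll push down in steps.

```bash
python3 -m jog '[[[0,0,0,1,-4,-10,30],[0,0,0,0,0,-12,30],[0,0,0,0,0,-12,30],[0,0,0,0,0,-12,30],[0,0,0,0,0,0,30]]]';python3 - <<'E'
from h import *
show()
E
```

```text
clock: 8.13
position: [0.5359, -0.2412, 0.2004]
tcp_rot: [0.697, 0.131, -0.692, 0.132]
force: [-2.5, 0.3, 0.3]
opening: 0.0416
t 8.13 tcp [ 0.5359 -0.2412  0.2004] x [ 0.007  0.    -1.   ] jawyaw -68.5 F [-2.5  0.3  0.3] op 0.0416 q7 -0.52
```

```bash
python3 -m jog '[[[0,0.007,0,-1,0,-12,30],[0,0,0,0,0,-12,30],[0,0,0,0,0,-12,30],[0,0,0,0,0,-12,30],[0,0,0,0,0,0,30]]]';python3 - <<'E'
from h import *
show()
cv2.imwrite("pics/w5.png",camera("wrist")[:,:,::-1])
E
```

```text
clock: 8.55
position: [0.5329, -0.2419, 0.1464]
tcp_rot: [-0.693, -0.131, 0.696, -0.131]
force: [-3.1, -0.6, -1.7]
opening: 0.0418
t 8.55 tcp [ 0.5329 -0.2419  0.1464] x [-0.004 -0.    -1.   ] jawyaw -68.6 F [-3.1 -0.6 -1.7] op 0.0418 q7 -0.47
```

View pics/w5.png

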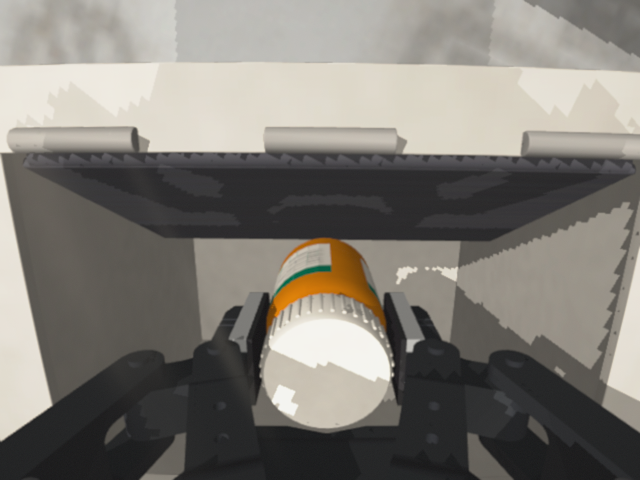

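The bottle is inside the mouth, with the flap swung down behind it (its edge is at row 238). I'll go about 15 mm lower, then release.

```bash
python3 -m jog '[[[0,0,0,1,1,-8,30],[0,0,0,0,0,-7,30],[0,0,0,0,0,0,30]]]';python3 - <<'E'
from h import *
show()
E
```

```text
clock: 8.85
position: [0.5343, -0.2415, 0.131]
tcp_rot: [-0.694, -0.131, 0.696, -0.131]
force: [-1.4, -1.0, -1.5]
opening: 0.0416
t 8.85 tcp [ 0.5343 -0.2415  0.131 ] x [-0.003 -0.001 -1.   ] jawyaw -68.6 F [-1.4 -1.  -1.5] op 0.0416 q7 -0.46
```

```bash
python3 -m jog '[[[0,0,0,0,0,0,75],[0,0,0,0,0,0,75],[0,0,0,0,0,0,75],[0,0,0,0,0,0,75],[0,0,0,0,0,0,75],[0,0,0,0,0,0,75]]]';python3 - <<'E'
from h import *
show()
cv2.imwrite("pics/w6.png",camera("wrist")[:,:,::-1])
E
```

```text
clock: 9.35
position: [0.5359, -0.2417, 0.1328]
tcp_rot: [0.695, 0.131, -0.695, 0.131]
force: [-1.5, -0.2, 1.2]
opening: 0.0753
t 9.35 tcp [ 0.5359 -0.2417  0.1328] x [ 0.001 -0.001 -1.   ] jawyaw -68.6 F [-1.5 -0.2  1.2] op 0.0753 q7 -0.46
```

View pics/w6.png

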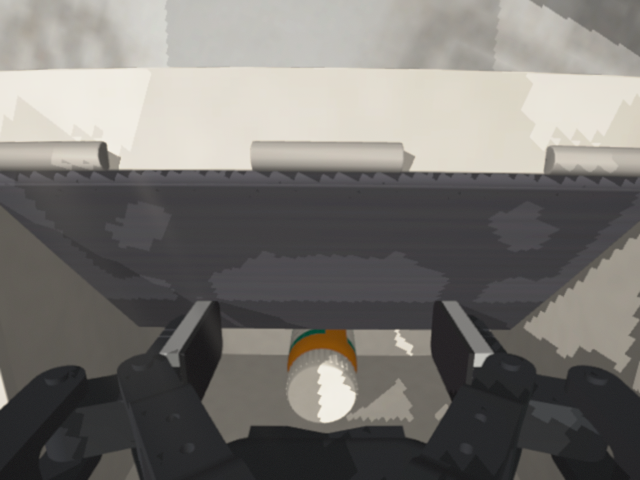

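The bottle has dropped to the bin floor and stands at (322,385), and the flap rests against the fingers. I'll withdraw straight up.

```bash
python3 -m jog '[[[0,0,0,0,0,10,75],[0,0,0,0,0,15,75],[0,0,0,0,0,15,75],[0,0,0,0,0,15,75],[0,0,0,0,0,15,75],[0,0,0,0,0,20,75],[0,0,0,0,0,30,75],[0,0,0,0,0,30,75],[0,0,0,0,0,20,75],[0,0,0,0,0,0,75]]]';python3 - <<'E'
from h import *
show()
E
```

```text
clock: 10.23
position: [0.5377, -0.2413, 0.3175]
tcp_rot: [0.698, 0.13, -0.692, 0.133]
force: [0.6, -0.3, 1.1]
opening: 0.0751
t 10.23 tcp [ 0.5377 -0.2413  0.3175] x [ 0.009 -0.002 -1.   ] jawyaw -68.6 F [ 0.6 -0.3  1.1] op 0.0751 q7 -0.6
```

```bash
python3 -m jog '[[[0,0,0,0,0,15,75],[0,0,0,0,0,15,75],[0,0,0,0,0,0,75],[0,0,0,0,0,0,75],[0,0,0,0,0,0,75],[0,0,0,0,0,0,75]]]';python3 - <<'E'
from h import *
show()
cv2.imwrite("pics/w7.png",camera("wrist")[:,:,::-1]);cv2.imwrite("pics/s7.png",camera("side")[:,:,::-1])
E
```

```text
clock: 10.73
position: [0.5383, -0.24, 0.3497]
tcp_rot: [0.7, 0.13, -0.69, 0.133]
force: [0.3, 0.4, -0.4]
opening: 0.0753
t 10.73 tcp [ 0.5383 -0.24    0.3497] x [ 0.014 -0.001 -1.   ] jawyaw -68.5 F [ 0.3  0.4 -0.4] op 0.0753 q7 -0.62
```

View pics/w7.png

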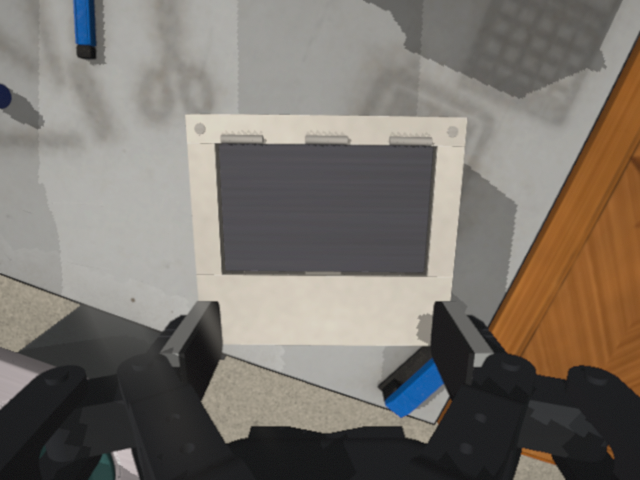

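View pics/s7.png

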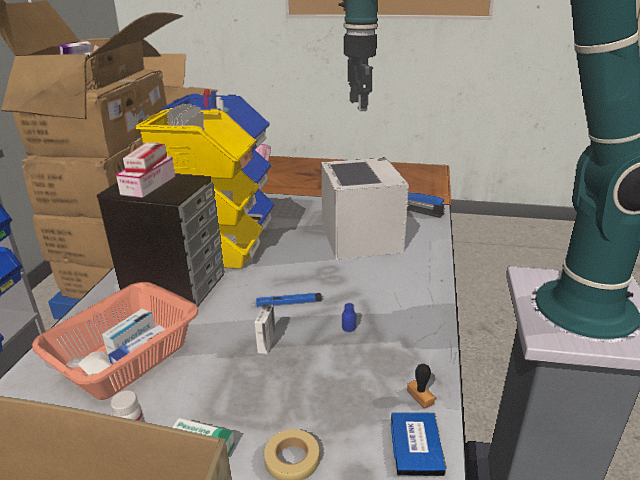

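The flap is closed and level with the bin top (216–436, 145–274), and the ink bottle at (348,318) and carton at (265,330) have not moved. The gripper is clear, so I'm handing in.

```bash
python3 -c "
from plant import *
print(job_done())"
```

```text
the job is handed in; nothing more can be done
None
```

The amber tablet bottle is inside the returns bin and the flap has closed again behind it. I gripped it near the cap and pushed it in upright through the flap. I let it go with its cap about 20 mm below the bin's top, then pulled the fingers straight up and out. The job was handed in at about 11 s, well inside the 43 s limit.

**Last checks:**
- **Bottle:** after release, the wrist picture showed it standing on the bin floor.
- **Flap:** after the fingers came out, the wrist and side pictures showed it closed and level with the bin's top.
- **Bystanders:** in the side picture, the ink bottle and the carton stand at the same pixels as at the start.
- **Gripper:** it ended with its fingertips about 160 mm above the bin, touching nothing. The forces I read stayed at about 3 N or below.

**Disagreements:**
- **Bin position:** the three cameras' estimates differed by up to about 5 mm. I used the wrist camera's, which fitted best, and the target allows 10 mm.
- **Arm moves:** they overshot by a few millimetres and I corrected this along the way. The grip ended up about 10 mm higher on the bottle than planned, with no ill effect.

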